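# Press a cooling block flush in its jig with a spacer

### The job

Of the two pressing jigs only one has a gap between front rail and cooling block wide enough for the blue spacer: swing that jig's latch a quarter turn to its open stop, then slide the spacer upright down into the middle of that gap, all the way to the jig's floor. Push the spacer against the cooling block until the block sits flush against the green-striped end stop, and finish while still gripping the spacer and pressing the block steadily (roughly 5 to 15 N) against the stop. Leave the other jig's latch and block and the rest of the bench things where they are.

Things in the scene. Friction and masses are not known exactly. Their poses are not given: they have to be found in the camera images.
- jig_a: grey jig fixed to the bench, 130 (x) x 100 (y) mm; origin under its centre, on the bench top. Floor plate 10 mm thick. Front rail x -65 to -45 mm, top 28 mm above the bench; green-striped end stop x +45 to +60 mm, top 28 mm, both all across. Side guides (top 18 mm) y +-39 to +-48, x -5 to +45 mm. Holds sink_a, 3 to 5 mm short of the stop
- jig_b: grey jig fixed to the bench, 130 (x) x 100 (y) mm; origin under its centre, on the bench top. Floor plate 10 mm thick. Front rail x -65 to -45 mm, top 28 mm above the bench; green-striped end stop x +45 to +60 mm, top 28 mm, both all across. Side guides (top 18 mm) y +-39 to +-48, x -5 to +45 mm. Holds sink_b, 2 to 4 mm short of the stop
- gap_a (a point): middle of the foot of jig_a's front rail's inner face, on the jig's floor, 10 mm above the bench. From here the gap runs along the jig's +x to the cooling block, open above and at both sides; about 19 to 21 mm wide
- gap_b (a point): middle of the foot of jig_b's front rail's inner face, on the jig's floor, 10 mm above the bench. From here the gap runs along the jig's +x to the cooling block, open above and at both sides; about 6 to 8 mm wide, too narrow for the spacer even with the block against the stop
- latch_a (a joint): latch of jig_a: flat steel bar with upright red knob, pivot upright on the middle of the front rail (jig_a x -55, y 0 mm). 0 = closed: bar along the jig's +x, across the gap. Grows anticlockwise seen from above to its stop, 1.571 = open: bar along the jig's +y, over the rail. Stays where left; about 1 N at the knob turns it
- latch_b (a joint): latch of jig_b: flat steel bar with upright red knob, pivot upright on the middle of the front rail (jig_b x -55, y 0 mm). 0 = closed: bar along the jig's +x, across the gap. Grows anticlockwise seen from above to its stop, 1.571 = open: bar along the jig's +y, over the rail. Stays where left; about 1 N at the knob turns it
- knob_a (a point): middle of the red knob of jig_a's latch: cylinder of 14 mm diameter, 32 mm tall, axis upright, 60 mm from the pivot; this point is 50.5 mm above the bench, the knob's top 66.5 mm, the bar's top 34.5 mm
- knob_b (a point): middle of the red knob of jig_b's latch: cylinder of 14 mm diameter, 32 mm tall, axis upright, 60 mm from the pivot; this point is 50.5 mm above the bench, the knob's top 66.5 mm, the bar's top 34.5 mm
- sink_a: finned aluminium cooling block, loose, 66 mm (x) x 70 mm (y) x 14 mm tall, about 0.12 kg; origin under its centre, x and y about along the jig's, in jig_a
- sink_b: finned aluminium cooling block, loose, 80 mm (x) x 70 mm (y) x 14 mm tall, about 0.12 kg; origin under its centre, x and y about along the jig's, in jig_b
- spacer: blue plastic spacer standing loose on the bench, 14 mm thick (x), 0.06 kg: foot 50 mm wide (y) and 30 mm tall, above it a 30 mm wide grip tab up to 70 mm; origin under its centre, z up. In the gap its x lies along the jig's x; either face may go first
- spool: bystander: orange solder spool, 52 mm diameter, 44 mm tall; origin under its centre
- flux: bystander: small glass bottle, 28 mm diameter, 62 mm tall; origin under its centre
- carton: bystander: open white carton, 70 mm cube; origin under its centre
- driver: bystander: screwdriver lying flat, about 200 mm long; origin under it
- cutters: bystander: black-handled cutters lying flat, about 150 mm long, 13 mm tall; origin under the pivot
- fuse: bystander: white ceramic rod, 14 mm diameter, 59 mm long, lying; origin under its centre
There are look-alikes about, which are no part of the job. Leave any orange or yellow look-alike of the jig_a alone.

How it is judged:
By the outcome, as a careful person would: the job done as asked, in the order asked, and still so for the second after the job is handed in, while the arm keeps its last pose, push and grip.
It also fails if it takes over 58 s, if anything falls off the work surface, if the arm or the gripper's body presses on something with over 40 N, if the wrist force passes 120 N, or if a joint passes its speed limit or range.

### The arm

A 7-joint arm with a two-finger parallel gripper is mounted at the origin on the work surface. World frame = base frame: x ahead of the robot, y to its left, z up, the work surface at z = 0. Lengths are in m, angles in degrees, forces in N, time in s.
With the tool pointing down it reaches from about 0.4 to 0.75 m from the base axis. Payload 19.5 kg.
Tool frame: the origin (TCP) lies between the finger pads; the fingertips stand 14 mm ahead of it and the grasp point (between the pads) lies 5 mm behind it; z points along the fingers, y is the direction in which the jaws open and shut (so a half turn about z gives the same grasp; the last joint's range is limited). The gripper opens to 85 mm and grips with 20 to 120 N. Pads are 22 mm wide; open, the fingers measure 114 mm over their backs; the gripper's body (76 mm by 85 mm) begins 54 mm behind the grasp point. The pads swing forward as they close: fully open they stand 13 mm farther back than shut.
Start: joints at [62.584, 40.479, -1.581, 85.061, 1.261, 54.483, -4.326], TCP at [0.243, -0.521, 0.245] pointing down, gripper open.
Joint ranges: [-155.06, 155.06], [-18.47, 123.98], [-90, 86.84], [0, 140.48], [-83.41, 263.41], [0, 116], [-161.91, 161.91]. Speed limits (degrees/s): [108.29, 108.29, 147.25, 147.25, 172.46, 172.46, 172.46].

### API

Orientations are given as [roll, pitch, yaw] about the fixed x, y, z axes, in that order (R = Rz(yaw) Ry(pitch) Rx(roll)).
In Python, from plant import ctrl, snapshot, get_calibration gives the robot as it stands.
- The arm moves only by the shell command python3 -m pendant 'ROWS'. ROWS is JSON, a list of rows, each a list of 3 entries, a list of its own where there are three numbers: the turn, a rotation vector about the tool's x, y, z in rad, then the shift along the tool's x, y, z in m, then the opening, from 0 (shut) to 1 (fully open). In form: [[[ax, ay, az], [dx, dy, dz], grip], ...]. A call has 1 to 12 rows; each row is the pose to reach, as a shift and turn from the pose commanded when the call began, along the tool's axes at that moment; what a row does not reach only later rows make up. A row lasts 1/8 s, in which the tool goes at most 62.5 mm and 10.7 degrees, less where a joint would pass 70% of its speed; a pose out of reach is approached as far as the arm can. A call with a gripper value outside its range is refused whole. The fingers move at their own pace and stop on an object; the grip force is fixed at half the most. Time passes only in rows, so rows that repeat a pose let the fingers close. It gives the time, the measured TCP pose, the force and the opening at its end, in the units of the state.
- ctrl.state(): the state, without advancing time (a new reading comes with each control period).
- snapshot(name): name is "scene" or "side" or "wrist"; returns (picture, depth): 384x512x3 uint8, red, green, blue; 384x512 float32, m along the optical axis (not along the pixel's ray), 0 where there is no reading.
- get_calibration(name): a dict with "intrinsics" (3x3 intrinsics, pixels), "k1" (the pictures are not rectified: a ray, as slopes to the right and down, at radius r is drawn at 1 + k1 r^2 times it, then the intrinsics apply), "world_to_cam" (4x4, takes a point from world to camera coordinates). Camera axes: x right, y down, z forward; pixel columns grow to the right and rows downward; lengths in m; the calibration is good to about 2 mm. A picture is of the moment at which its call begins: read the wrist's pose just before it. get_calibration takes no time and is no camera call; for the wrist camera it gives the pose at the moment of the call.
- ctrl.sign_off(): hands the job in, once; it reports no verdict.
The state is a dict: "time_s": time; "qpos": joint angles; "qvel": joint speeds; "effort": joint torques, N m; "ee_pos": TCP position; "ee_rot": TCP orientation; "wrist_force": force on the tool from outside, world axes, zero at the start; "wrist_torque": the same for the moment, N m; "finger_gap": finger opening in m.
Only numpy, scipy, OpenCV 4.12 (cv2) and the standard library are available. Lean on these libraries where they do the work, as an engineer would, in place of code of your own. Each camera call takes 0.05 s, during which the arm holds its last target.

## Working session

There is one attempt and no reset: what is moved stays moved. The work goes in short steps, Python scripts to look and compute and a shell command to move; the robot and the scene stay as the last step left them, time stands still between calls to the robot, and variables do not carry over. Pictures are saved under pics/ and viewed, and the job is handed in when it is done.

```bash
ls; mkdir -p pics; python3 - <<'E'
from plant import ctrl,snapshot,get_calibration
import cv2,numpy as np
print(ctrl.state())
for n in ("scene","side","wrist"):
    c=get_calibration(n);p,d=snapshot(n)
    cv2.imwrite(f"pics/{n}0.png",p[:,:,::-1]); np.savez(f"{n}0.npz",p=p,d=d,K=c["intrinsics"],k1=c["k1"],T=c["world_to_cam"])
    print(n,c)
E
```

```text
pics
{'time_s': 0.0, 'qpos': array([62.5833524 , 40.51200073, -1.58415778, 85.0824171 ,  1.25953637,
       54.48338866, -4.32745214]), 'qvel': array([ 0.07253556, -0.10428148, -0.06787276, -0.00712881, -0.050297  ,
        0.02331459,  0.03045455]), 'effort': array([-3.38502592e-03, -8.83214450e+01,  1.23243168e+00, -2.36162871e+01,
        1.65429449e-02,  6.62689767e-03,  2.08714999e-05]), 'ee_pos': array([ 0.24317116, -0.52078616,  0.24485461]), 'ee_rot': array([-1.79939446e+02, -3.95166944e-05,  2.50265877e+01]), 'wrist_force': array([ 1.1481587 , -1.40141238, -0.03365571]), 'wrist_torque': array([4.42495050e-02, 4.44178196e-04, 5.80720077e-05]), 'finger_gap': 0.08523028121339363}
scene {'intrinsics': array([[467.46857686,   0.        , 257.79275525],
       [  0.        , 467.46857686, 189.53433019],
       [  0.        ,   0.        ,   1.        ]]), 'k1': 0.03472697581534477, 'world_to_cam': array([[ 6.81077213e-01,  7.32211309e-01, -6.55075242e-04,
        -3.85941186e-01],
       [ 3.98176095e-01, -3.71119913e-01, -8.38883667e-01,
        -1.35882561e-01],
       [-6.14483
[... 483 characters left out ...]
 0.11055227],
       [ 0.18684206, -0.66776771, -0.72053892,  1.26989356],
       [ 0.        ,  0.        ,  0.        ,  1.        ]])}
wrist {'intrinsics': array([[340.58792251,   0.        , 257.2193202 ],
       [  0.        , 340.58792251, 197.56501567],
       [  0.        ,   0.        ,   1.        ]]), 'k1': -0.027827039172758375, 'world_to_cam': array([[ 4.23539013e-01, -9.05877863e-01, -4.00616347e-05,
        -5.74652637e-01],
       [-8.63773854e-01, -4.03866803e-01,  3.01307708e-01,
        -3.97436166e-02],
       [-2.72964162e-01, -1.27580965e-01, -9.53526960e-01,
         3.78960486e-01],
       [ 0.00000000e+00,  0.00000000e+00,  0.00000000e+00,
         1.00000000e+00]])}
```

View pics/scene0.png

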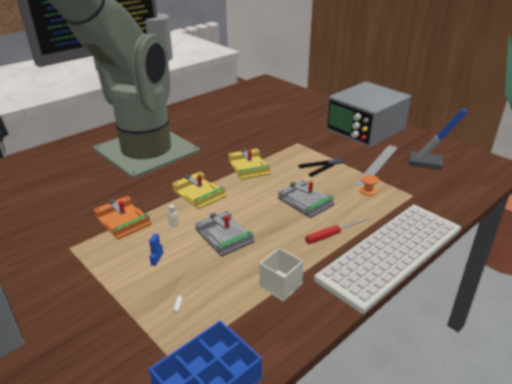

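View pics/side0.png

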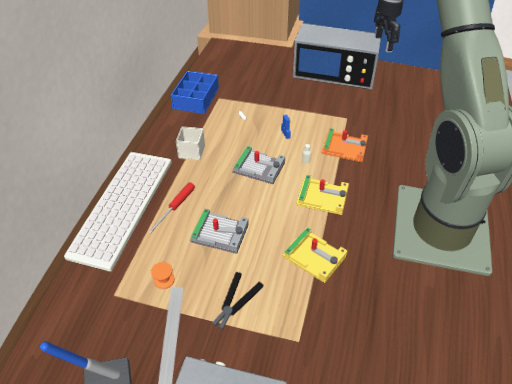

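View pics/wrist0.png

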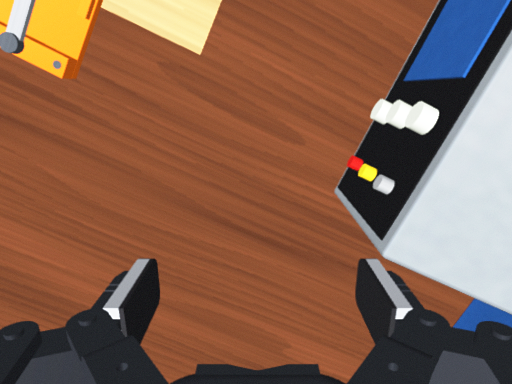

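Two grey jigs: side view (260,165) and (220,230). The orange one (345,145) and the yellow ones (323,195) and (315,253) are look-alikes. I'll enlarge the grey ones to compare their gaps.

```bash
cat > h.py <<'E'
import numpy as np,cv2
def und(f,uv):
    uv=np.atleast_2d(np.array(uv,float)); K=f["K"];k1=float(f["k1"])
    return cv2.undistortPoints(uv[:,None,:],K,np.array([k1,0,0,0,0.]))[:,0]
def ray(f,uv,z):
    T=f["T"];R=T[:3,:3];t=T[:3,3];c=-R.T@t
    n=und(f,uv);d=np.c_[n,np.ones(len(n))]@R
    return c+d*((z-c[2])/d[:,2])[:,None]
def proj(f,X):
    X=np.atleast_2d(X);Y=X@f["T"][:3,:3].T+f["T"][:3,3];n=Y[:,:2]/Y[:,2:]
    n=n*(1+float(f["k1"])*(n**2).sum(1,keepdims=True));K=f["K"]
    return n*[K[0,0],K[1,1]]+K[:2,2]
def cloud(f):
    d=f["d"];v,u=np.mgrid[:384,:512];n=und(f,np.c_[u.ravel(),v.ravel()])
    P=np.c_[n,np.ones(len(n))]*d.ravel()[:,None]
    R=f["T"][:3,:3];t=f["T"][:3,3]
    return ((P-t)@R).reshape(384,512,3)
def snap(name,tag):
    from plant import snapshot,get_calibration
    c=get_calibration(name);p,d=snapshot(name)
    f=dict(p=p,d=d,K=c["intrinsics"],k1=c["k1"],T=c["world_to_cam"])
    np.savez(tag+".npz",**f);cv2.imwrite(f"pics/{tag}.png",p[:,:,::-1]);return f
E
python3 - <<'E'
from h import *
S=np.load("side0.npz");C=np.load("scene0.npz")
a=cv2.resize(S["p"][140:260,180:300,::-1],(0,0),fx=3.3,fy=3.3,interpolation=2)
b=cv2.resize(C["p"][160:280,190:340,::-1],(0,0),fx=2.6,fy=2.6,interpolation=2)
h=min(len(a),len(b));b=cv2.resize(b,(395,a.shape[0]));cv2.imwrite("pics/crop1.png",np.hstack([a,b]))
for n,f in(("side",S),("scene",C)):
    p=f["p"];hsv=cv2.cvtColor(p,cv2.COLOR_RGB2HSV)
    for nm,lo,hi in(("red",(0,150,90),(6,255,255)),("red2",(174,150,90),(180,255,255)),("blue",(105,170,80),(125,255,255)),("green",(50,100,60),(80,255,255))):
        m=cv2.inRange(hsv,lo,hi);k,l,s,c=cv2.connectedComponentsWithStats(m)
        for i in range(1,k):
            if s[i,4]>15:
                print(n,nm,c[i].round(1),s[i,4],ray(f,c[i],.05)[0].round(4), ray(f,c[i],.028)[0].round(4))
E
```

```text
side red [361.6  79.9] 17 [ 0.2953 -0.6024  0.05  ] [ 0.2954 -0.6375  0.028 ]
side red [344.3 134.5] 43 [ 0.3184 -0.2728  0.05  ] [ 0.3191 -0.3003  0.028 ]
side red [256.5 155.6] 41 [ 0.5586 -0.1065  0.05  ] [ 0.5649 -0.1301  0.028 ]
side red [321.8 184.2] 40 [ 0.3517 -0.0379  0.05  ] [ 0.3532 -0.0599  0.028 ]
side red [181.6 195.6] 263 [0.7154 0.1025 0.05  ] [0.7254 0.0838 0.028 ]
side red [215.3 223.8] 45 [0.5944 0.1742 0.05  ] [0.6015 0.1571 0.028 ]
side red [313.9 243.4] 44 [0.3365 0.1722 0.05  ] [0.3376 0.1551 0.028 ]
side blue [194.4  91.8] 1442 [ 0.8535 -0.3741  0.05  ] [ 0.8666 -0.4039  0.028 ]
side blue [285.5 126.2] 132 [ 0.5051 -0.2649  0.05  ] [ 0.5102 -0.2921  0.028 ]
side blue [ 63.4 354.1] 437 [0.801  0.6142 0.05  ] [0.8129 0.6073 0.028 ]
side green [328.3 138.6] 51 [ 0.3642 -0.2395  0.05  ] [ 0.366  -0.2662  0.028 ]
side green [242.3 156.7] 81 [ 0.5981 -0.0916  0.05  ] [ 0.6053 -0.1148  0.028 ]
side green [304.2 187.8] 93 [ 0.3969 -0.0117  0.05  ] [ 0.3994 -0.0331  0.028 ]
side green [199.9 222.8] 120 [0.6344 0.1813 0.05  ] [0.6424 0.1644 0.028 ]
side green [297.3 240
[... 353 characters left out ...]
cene red [121.5 205.8] 40 [ 0.3132 -0.2598  0.05  ] [ 0.2826 -0.2465  0.028 ]
scene red [226.3 220.5] 27 [ 0.5539 -0.0976  0.05  ] [ 0.5306 -0.0794  0.028 ]
scene red [322.1 234.1] 274 [0.7568 0.0384 0.05  ] [0.7397 0.0608 0.028 ]
scene blue [451.6 123.7] 112 [0.6574 0.8577 0.05  ] [0.6373 0.9053 0.028 ]
scene blue [155.2 249.3] 181 [ 0.5271 -0.2916  0.05  ] [ 0.503  -0.2793  0.028 ]
scene blue [210.  361.3] 4354 [ 0.8575 -0.3873  0.05  ] [ 0.8436 -0.378   0.028 ]
scene green [340.4 117.4] 417 [0.3528 0.6138 0.05  ] [0.3233 0.6539 0.028 ]
scene green [319.4 201.9] 42 [0.6608 0.1397 0.05  ] [0.6409 0.1652 0.028 ]
scene green [234.8 238.6] 59 [ 0.6242 -0.1293  0.05  ] [ 0.6031 -0.1121  0.028 ]
```

View pics/crop1.png

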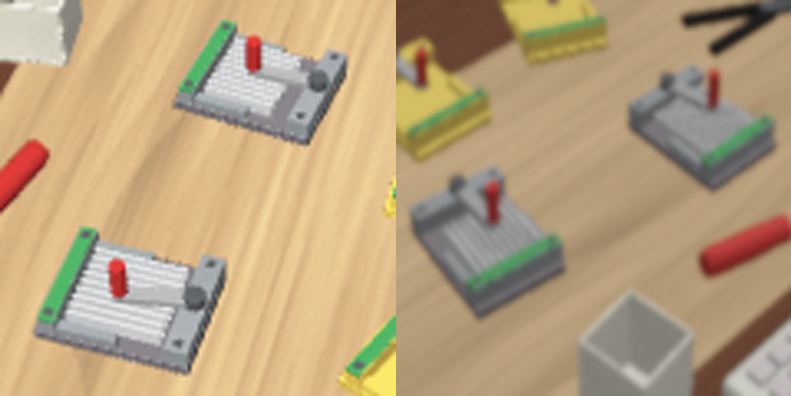

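jig_a is the one at side (260,165) / scene (226,235). Its floor is visible as a wide gap between block and rail, while the other jig's block nearly touches its rail. Knob is near (0.556,-0.102) and the spacer near (0.51,-0.28). Next I'll move the wrist camera over both.

```bash
cat >> h.py <<'E'
def Rt(rpy):
    from scipy.spatial.transform import Rotation as R
    return R.from_euler("xyz",rpy,degrees=True).as_matrix()
def totool(st,p): return Rt(st["ee_rot"]).T@(np.array(p)-st["ee_pos"])
E
python3 - <<'E'
from h import *
from plant import ctrl
st=ctrl.state();f=np.load("wrist0.npz");T=f["T"];c=-T[:3,:3].T@T[:3,3]
print("cam in tool",totool(st,c), "fwd in tool",Rt(st["ee_rot"]).T@T[2,:3])
# want view midway with TCP
print(totool(st,[0.44,-0.21,0.30]))
E
```

```text
cam in tool [ 0.07658322 -0.00030609 -0.12834081] fwd in tool [-3.01315117e-01  8.86597044e-04  9.53524208e-01]
[ 0.30982937 -0.19845241 -0.05488023]
```

```bash
python3 - <<'E'
from h import *
from plant import ctrl
st=ctrl.state();print(totool(st,[0.52,-0.19,0.27]))
E
```

```text
[ 0.39077882 -0.18270761 -0.02489212]
```

```bash
python3 -m pendant '[[[0,0,0],[0.04,-0.018,-0.005],1],[[0,0,0],[0.09,-0.042,-0.01],1],[[0,0,0],[0.14,-0.065,-0.015],1],[[0,0,0],[0.19,-0.089,-0.02],1],[[0,0,0],[0.24,-0.112,-0.025],1],[[0,0,0],[0.29,-0.135,-0.025],1],[[0,0,0],[0.34,-0.158,-0.025],1],[[0,0,0],[0.375,-0.175,-0.025],1],[[0,0,0],[0.391,-0.183,-0.025],1],[[0,0,0],[0.391,-0.183,-0.025],1],[[0,0,0],[0.391,-0.183,-0.025],1]]' && python3 - <<'E'
from h import *
snap("wrist","wrist1")
from plant import ctrl
st=ctrl.state();print(st["ee_pos"],st["ee_rot"],st["qpos"],st["wrist_force"])
E
```

```text
time_s: 1.52
ee_pos: [0.5193, -0.1911, 0.2703]
ee_rot: [180.0, 0.0, 24.9]
wrist_force: [-0.8, 0.7, 0.1]
finger_gap: 0.0854
[ 0.51936175 -0.19110295  0.27035965] [1.79987463e+02 2.82071061e-02 2.49176759e+01] [ 15.89261471  37.00300197   1.87861784  87.45736691  -1.33635424
  55.57412629 -46.93341069] [0.26847131 1.20755725 0.47520553]
```

View pics/wrist1.png

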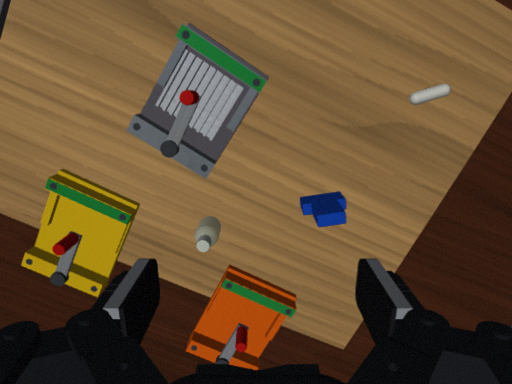

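Grey jig_a is centred at (198,100), knob top (189,97), spacer (324,208) with its tab leaning left in perspective, and the flux bottle at (207,235). I'll enlarge for corner picks.

```bash
python3 - <<'E'
from h import *
f=np.load("wrist1.npz");p=f["p"][:,:,::-1]
cv2.imwrite("pics/c2.png",cv2.resize(p[15:185,120:280],None,fx=3.5,fy=3.5,interpolation=cv2.INTER_CUBIC))
cv2.imwrite("pics/c3.png",cv2.resize(p[180:240,285:365],None,fx=8,fy=8,interpolation=cv2.INTER_CUBIC))
E
```

```text
(no output)
```

View pics/c2.png

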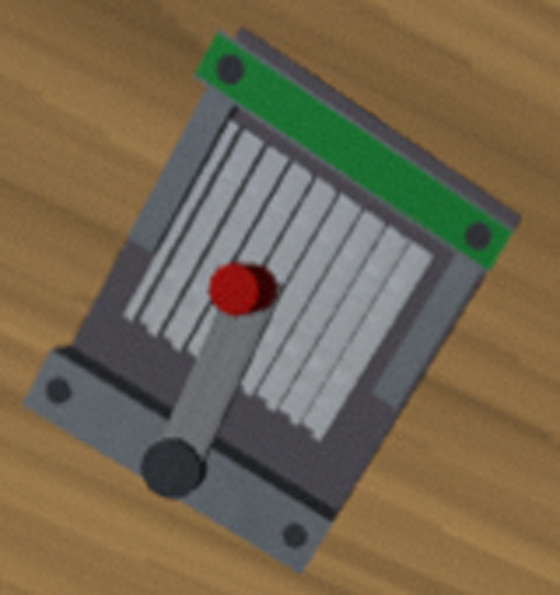

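View pics/c3.png

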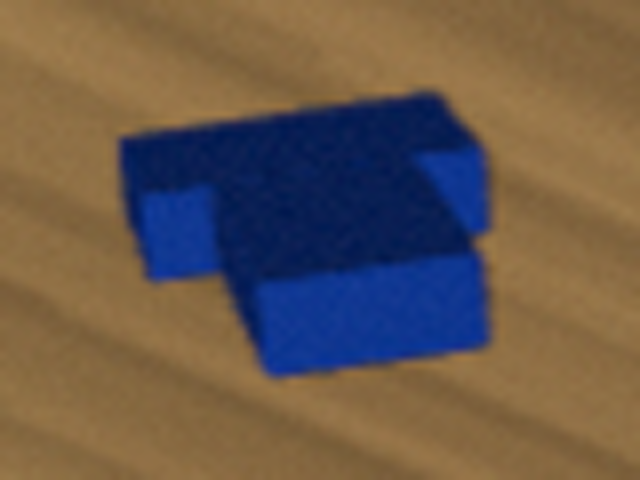

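```bash
python3 - <<'E'
from h import *
f=np.load("wrist1.npz")
def c2(P): return (np.array(P,float)+.5)/3.5-.5+[120,15]
def c3(P): return (np.array(P,float)+.5)/8-.5+[285,180]
def fit(px,model,z):
    w=ray(f,px,z)[:,:2];m=np.array(model)
    a=w[:,0]+1j*w[:,1];b=m[:,0]+1j*m[:,1]
    r=((a-a.mean())*np.conj(b-b.mean())).sum()
    yaw=np.angle(r);s=abs(r)/(abs(b-b.mean())**2).sum()
    o=a.mean()-np.exp(1j*yaw)*b.mean()
    res=abs(a-o-np.exp(1j*yaw)*b)
    return o,np.degrees(yaw),s,res
# stop corners, rail corners (z .028). left in image = +y? jig x up in image
px=c2([(218,32),(512,230),(487,270),(198,77),(23,403),(302,572)])
for sy in (1,):
    o,y,s,r=fit(px,[(.060,.05),(.060,-.05),(.045,-.05),(.045,.05),(-.065,.05),(-.065,-.05)],.028)
    print("jig",o,y,s,r*1e3)
k=ray(f,c2([(234,290)]),.0665)[0];print("knob top",k);pv=ray(f,c2([(172,468)]),.037)[0];print("pivot",pv)
e=np.exp(1j*np.radians(y));print("pred knob",o+e*.005,"pivot",o-e*.055)
o2,y2,s2,r2=fit(c3([(258,283),(485,250),(490,345),(270,376)]),[(.007,.015),(.007,-.015),(-.007,-.015),(-.007,.015)],.07)
print("spacer",o2,y2,s2,r2*1e3)
# foot top z .03
o3,y3,s3,r3=fit(c3([(120,138),(438,93)]),[(.007,.025),(.007,-.025)],.03);print("foot",o3,y3,s3)
# block corners top z .024
b=ray(f,c2([(125,318),(320,438),(433,255),(232,122)]),.024);bb=(b[:,0]+1j*b[:,1]-o)*np.conj(e);print("block in jig mm",(bb*1e3).round(1))
C=cloud(f)
u,v=c3([(380,310)])[0].astype(int);print("depth tabtop",C[v,u])
u,v=c2([(234,290)])[0].astype(int);print("depth knob",C[v,u])
E
```

```text
jig (0.5496107923122033-0.10607433338193242j) -7.786177713438253 0.9911361199513385 [1.14246215 1.13561432 0.80871229 1.25390225 0.51719752 0.64107818]
knob top [ 0.55488731 -0.10148401  0.0665    ]
pivot [ 0.49523629 -0.09840963  0.037     ]
pred knob (0.5545646950735245-0.10675171616247489j) pivot (0.4951178619376715-0.09862312279596533j)
spacer (0.5060742644752316-0.28220805429774454j) 33.64587604231725 0.9625485092433164 [0.56838912 0.51280604 0.75743621 0.76806884]
foot (0.5107799988433431-0.2741447572720445j) 33.411595044610515 0.9051943772652317
block in jig mm [-25.8+36.j  -25.1-32.7j  40.4-33.4j  40.2+35.6j]
depth tabtop [ 0.50718209 -0.28203821  0.07053545]
depth knob [ 0.55505297 -0.10078976  0.06591919]
```

```bash
python3 - <<'E'
from h import *
from plant import ctrl
st=ctrl.state();f=np.load("wrist1.npz")
print("above knob",totool(st,[0.555,-0.1012,0.115]), "z .052:",totool(st,[0.555,-0.1012,0.052]))
print("foot@0",ray(f,[[299.5,196.8],[339.3,191.2]],0))
print("flux base approx",ray(f,[[207,220]],.03))
yaw=37;R=Rt([180,0,yaw]);pv=np.array([.4952,-.0985]);n=np.array([np.cos(np.radians(127)),np.sin(np.radians(127))])
c0=np.array([.555,-.1012])
for th,e in((-2.6,.0),(4,.006),(16,.006),(30,.006),(44,.006),(58,.006),(70,.006),(78,.006),(82.2,.006),(82.2,.008)):
    t=np.radians(th);c=pv+.06*np.array([np.cos(t),np.sin(t)])+n*e
    print(th,e,c.round(4),(R.T@np.r_[c-c0,0]).round(4))
E
```

```text
above knob [ 0.07027482 -0.06655328  0.15531051] z .052: [ 0.07030584 -0.06656707  0.2183105 ]
foot@0 [[ 0.4972611  -0.25888151  0.        ]
 [ 0.52420899 -0.2998066   0.        ]]
flux base approx [[ 0.4337581  -0.16687447  0.03      ]]
-2.6 0.0 [ 0.5551 -0.1012] [0.0001 0.0001 0.    ]
4 0.006 [ 0.5514 -0.0895] [ 0.0042 -0.0115 -0.    ]
16 0.006 [ 0.5493 -0.0772] [ 0.0099 -0.0226 -0.    ]
30 0.006 [ 0.5436 -0.0637] [ 0.0134 -0.0368 -0.    ]
44 0.006 [ 0.5347 -0.052 ] [ 0.0134 -0.0515 -0.    ]
58 0.006 [ 0.5234 -0.0428] [ 0.0099 -0.0656 -0.    ]
70 0.006 [ 0.5121 -0.0373] [ 0.0042 -0.0768 -0.    ]
78 0.006 [ 0.5041 -0.035 ] [-0.0009 -0.0835 -0.    ]
82.2 0.006 [ 0.4997 -0.0343] [-0.0039 -0.0867 -0.    ]
82.2 0.008 [ 0.4985 -0.0327] [-0.0039 -0.0887 -0.    ]
```

```bash
python3 -m pendant '[[[0,0,-0.1],[0.02,-0.02,0.04],0.3],[[0,0,-0.211],[0.045,-0.045,0.09],0.3],[[0,0,-0.211],[0.065,-0.06,0.13],0.3],[[0,0,-0.211],[0.07,-0.0665,0.155],0.3],[[0,0,-0.211],[0.07,-0.0665,0.155],0.3],[[0,0,-0.211],[0.07,-0.0665,0.155],0.3]]' && python3 - <<'E'
from h import *
from plant import ctrl
snap("wrist","wrist2");st=ctrl.state();print(st["ee_pos"],st["ee_rot"],st["finger_gap"],totool(st,[.555,-.1012,.052]))
E
```

```text
time_s: 2.33
ee_pos: [0.5555, -0.1012, 0.1165]
ee_rot: [179.9, -0.0, 37.0]
wrist_force: [-0.0, -0.5, -0.1]
finger_gap: 0.0259
[ 0.55567111 -0.10107532  0.11663221] [ 1.79918592e+02 -5.40634674e-02  3.70378369e+01] 0.026079546511371086 [-0.00067179 -0.00039654  0.06463111]
```

View pics/wrist2.png

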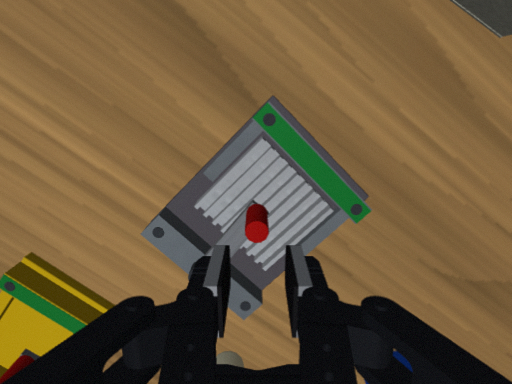

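The knob top at (257,230) sits centred between the fingers (x 225–293). I'll descend and swing it.

```bash
python3 -m pendant '[[[0,0,0],[0,0,0.03],0.3],[[0,0,0],[0,0,0.055],0.3],[[0,0,0],[0,0,0.064],0.3],[[0,0,0],[0,0,0.064],0.3]]' && python3 -m pendant '[[[0,0,0],[0.002,-0.006,0],0.3],[[0,0,0],[0.004,-0.0115,0],0.3],[[0,0,0],[0.0075,-0.017,0],0.3],[[0,0,0],[0.010,-0.0225,0],0.3],[[0,0,0],[0.012,-0.03,0],0.3],[[0,0,0],[0.0135,-0.037,0],0.3],[[0,0,0],[0.014,-0.044,0],0.3],[[0,0,0],[0.0135,-0.0515,0],0.3]]'
```

```text
time_s: 2.88
ee_pos: [0.5556, -0.1003, 0.0519]
ee_rot: [180.0, -0.0, 37.1]
wrist_force: [0.9, 0.1, 0.0]
finger_gap: 0.0255
time_s: 3.88
ee_pos: [0.5347, -0.0503, 0.0513]
ee_rot: [-180.0, 0.0, 37.1]
wrist_force: [1.8, 0.1, 0.3]
finger_gap: 0.0257
```

```bash
python3 -m pendant '[[[0,0,0],[-0.0015,-0.007,0],0.3],[[0,0,0],[-0.0035,-0.014,0],0.3],[[0,0,0],[-0.006,-0.02,0],0.3],[[0,0,0],[-0.009,-0.0255,0],0.3],[[0,0,0],[-0.0145,-0.032,0],0.3],[[0,0,0],[-0.0175,-0.0355,0],0.3],[[0,0,0],[-0.0175,-0.0375,0],0.3],[[0,0,0],[-0.0175,-0.0375,0],0.3]]' && python3 - <<'E'
from h import *
from plant import ctrl
snap("wrist","wrist3");snap("side","side3");st=ctrl.state();print(st["ee_pos"],st["ee_rot"],st["finger_gap"],st["wrist_force"])
E
```

```text
time_s: 4.88
ee_pos: [0.5002, -0.033, 0.0515]
ee_rot: [179.8, -0.1, 37.0]
wrist_force: [12.7, -12.5, -6.3]
finger_gap: 0.0259
[ 0.50020047 -0.03301541  0.05149964] [ 1.79764508e+02 -1.27217385e-01  3.70179640e+01] 0.025985121361951743 [ 12.33937271 -11.67983333  -6.12091551]
```

View pics/wrist3.png

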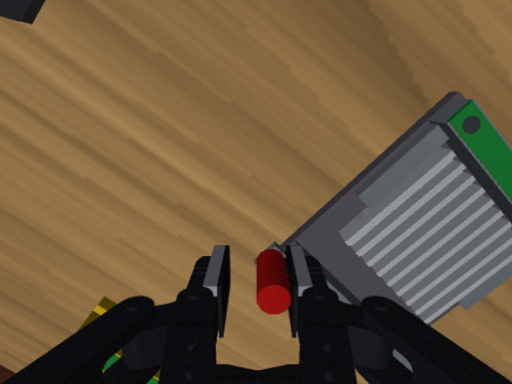

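Latch is against its stop (about 17 N reaction). I'll back off, lift, and go over the spacer.

```bash
python3 -m pendant '[[[0,0,0],[0,0.008,0],0.3],[[0,0,0],[0,0.008,-0.03],0.3],[[0,0,0],[0,0.008,-0.08],0.3],[[0,0,0],[0,0.008,-0.12],0.3]]'; python3 - <<'E'
from h import *
from plant import ctrl
st=ctrl.state();print(totool(st,[.506,-.2825,.17]),st["ee_rot"])
E
```

```text
time_s: 5.48
ee_pos: [0.503, -0.0379, 0.173]
ee_rot: [-180.0, 0.0, 37.1]
wrist_force: [0.1, 0.9, 0.0]
finger_gap: 0.0257
[-0.14520335  0.19692358  0.00291551] [-1.79982608e+02  5.09798535e-03  3.71074423e+01]
```

```bash
python3 -m pendant '[[[0,0,-0.15],[-0.012,0.016,0],0.6],[[0,0,-0.32],[-0.03,0.041,0],0.6],[[0,0,-0.5],[-0.05,0.068,0],0.6],[[0,0,-0.68],[-0.07,0.095,0],0.6],[[0,0,-0.86],[-0.09,0.122,0],0.6],[[0,0,-1.04],[-0.11,0.149,0],0.6],[[0,0,-1.22],[-0.13,0.176,0],0.6],[[0,0,-1.38],[-0.14,0.19,0],0.6],[[0,0,-1.51],[-0.145,0.197,0],0.6],[[0,0,-1.51],[-0.145,0.197,0],0.6],[[0,0,-1.51],[-0.145,0.197,0],0.6]]' && python3 - <<'E'
from h import *
from plant import ctrl
snap("wrist","wrist4");st=ctrl.state();print(st["ee_pos"],st["ee_rot"],st["qpos"].round(1))
E
```

```text
time_s: 6.85
ee_pos: [0.5065, -0.2817, 0.1712]
ee_rot: [-180.0, -0.0, 123.5]
wrist_force: [-0.7, -1.2, -0.8]
finger_gap: 0.051
[ 0.50659653 -0.28171648  0.17134356] [-1.79993059e+02 -1.84146926e-02  1.23527736e+02] [ 40.2  48.3 -29.2  88.9  28.2  50.3  34.5]
```

View pics/wrist4.png

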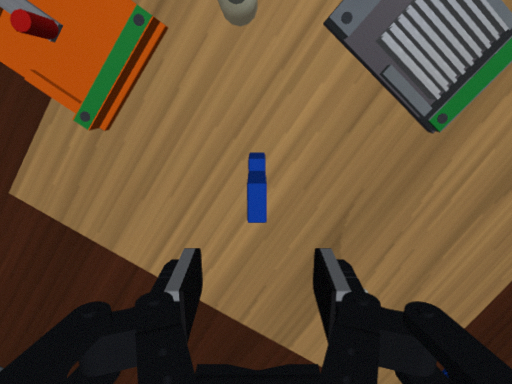

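Blue spacer at (257,190) is vertical in the image and centred between the fingers. I'll check its position along the tab, then descend.

```bash
python3 - <<'E'
from h import *
from plant import ctrl
st=ctrl.state();f=np.load("wrist4.npz")
hsv=cv2.cvtColor(f["p"],cv2.COLOR_RGB2HSV)
m=cv2.inRange(hsv,(105,170,60),(125,255,255))[140:235,230:285];print("bbox",cv2.boundingRect(m))
# tab-top bright part
v=hsv[140:235,257,2];print(v[10:90])
w=ray(f,[[257,222]],.07)[0];print(totool(st,w), totool(st,ray(f,[[257,183]],.07)[0]))
E
```

```text
bbox (18, 13, 18, 69)
[149 148  87  92  91  93  98  96 109 146 151 152 152 153 152 149 149 152
 150 150 137  98  93  95  93  93  96  91  95  92  94  93  95 122 150 149
 149 151 151 151 149 149 149 148 150 152 150 152 151 149 150 150 149 150
 149 149 150 149 150 148 148 149 151 149 150 148 148 147 149 147 149 150
 104 152 156 154 151 153 145 142]
[-0.01390478 -0.00060252  0.10133917] [ 0.01527385 -0.00059158  0.10134855]
```

```bash
python3 -m pendant '[[[0,0,0],[0,0,0.04],0.6],[[0,0,0],[0,-0.0005,0.085],0.6],[[0,0,0],[0,-0.0005,0.11],0.6],[[0,0,0],[0,-0.0005,0.121],0.6],[[0,0,0],[0,-0.0005,0.121],0.3],[[0,0,0],[0,-0.0005,0.121],0],[[0,0,0],[0,-0.0005,0.121],0],[[0,0,0],[0,-0.0005,0.121],0],[[0,0,0],[0,-0.0005,0.121],0]]' && python3 -m pendant '[[[0,0,0],[0,0,-0.02],0],[[0,0,0],[0,0,-0.05],0],[[0,0,0],[0,0,-0.065],0],[[0,0,0],[0,0,-0.065],0]]'&& python3 - <<'E'
from h import *
from plant import ctrl
snap("wrist","wrist5");st=ctrl.state();print(st["ee_pos"],st["ee_rot"],st["finger_gap"])
# target: spacer over gap, jaw along jig x
o=.5496-.1061j;e=np.exp(1j*np.radians(-7.8));g=o+e*(-.035);print("gap mid",g,totool(st,[g.real,g.imag,.115]))
E
```

```text
time_s: 8.02
ee_pos: [0.5067, -0.2828, 0.0515]
ee_rot: [179.9, 0.1, 123.6]
wrist_force: [-0.1, 0.4, 7.0]
finger_gap: 0.0134
time_s: 8.52
ee_pos: [0.5064, -0.2829, 0.116]
ee_rot: [180.0, 0.1, 123.6]
wrist_force: [0.0, 0.8, -1.5]
finger_gap: 0.0134
[ 0.50607668 -0.28274136  0.11509922] [-1.79994811e+02  1.16467526e-02  1.23617306e+02] 0.012754373113838443
gap mid (0.5149238255834995-0.10134995496479934j) [1.46156282e-01 1.07793601e-01 5.97431762e-05]
```

View pics/wrist5.png

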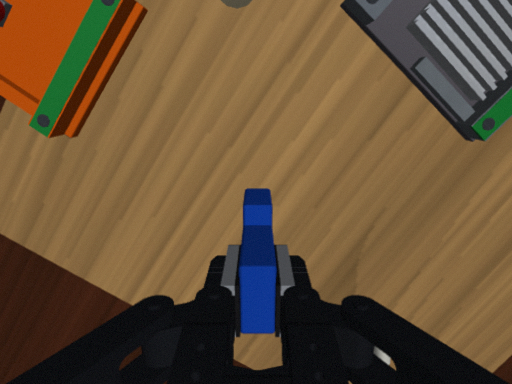

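```bash
python3 -m pendant '[[[0,0,0.05],[0.015,0.011,-0.005],0],[[0,0,0.17],[0.04,0.029,-0.01],0],[[0,0,0.31],[0.07,0.052,-0.01],0],[[0,0,0.45],[0.1,0.074,-0.01],0],[[0,0,0.58],[0.125,0.092,-0.01],0],[[0,0,0.68],[0.14,0.103,-0.01],0],[[0,0,0.722],[0.146,0.108,-0.01],0],[[0,0,0.722],[0.146,0.108,-0.01],0],[[0,0,0.722],[0.146,0.108,-0.01],0]]' && python3 - <<'E'
from h import *
from plant import ctrl
snap("wrist","wrist6");snap("side","side6");snap("scene","scene6");st=ctrl.state();print(st["ee_pos"],st["ee_rot"],st["finger_gap"])
a=np.load("side6.npz")["p"][120:200,200:320,::-1];b=np.load("scene6.npz")["p"][180:270,170:280,::-1]
a=cv2.resize(a,(396,264),interpolation=2);b=cv2.resize(b,(396,324),interpolation=2)
cv2.imwrite("pics/c6.png",np.hstack([np.pad(a,((0,60),(0,0),(0,0))),b]))
E
```

```text
time_s: 9.7
ee_pos: [0.515, -0.1018, 0.1248]
ee_rot: [-180.0, 0.0, 82.3]
wrist_force: [1.4, 1.1, -0.4]
finger_gap: 0.0132
[ 0.51509001 -0.10169922  0.1251004 ] [-1.79980558e+02 -2.33705757e-04  8.22523079e+01] 0.013517816240092994
```

View pics/wrist6.png

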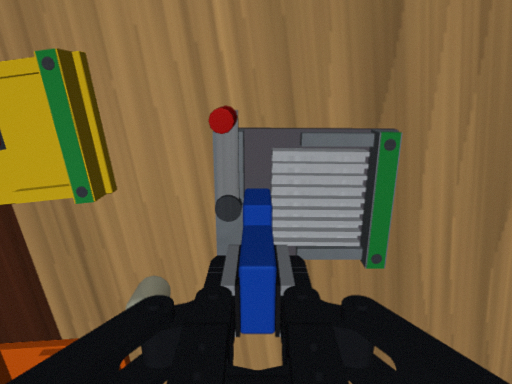

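View pics/c6.png

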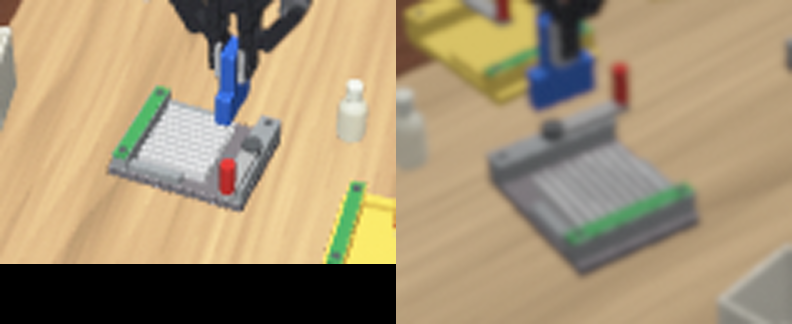

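Spacer held upright over the gap; the knob at (222,118) shows the bar along the rail. I'll refine the gap position from this view.

```bash
python3 - <<'E'
from h import *
f=np.load("wrist6.npz")
cv2.imwrite("pics/c7.png",cv2.resize(f["p"][95:275,205:410,::-1],None,fx=3.3,fy=3.3,interpolation=2))
E
```

```text
(no output)
```

View pics/c7.png

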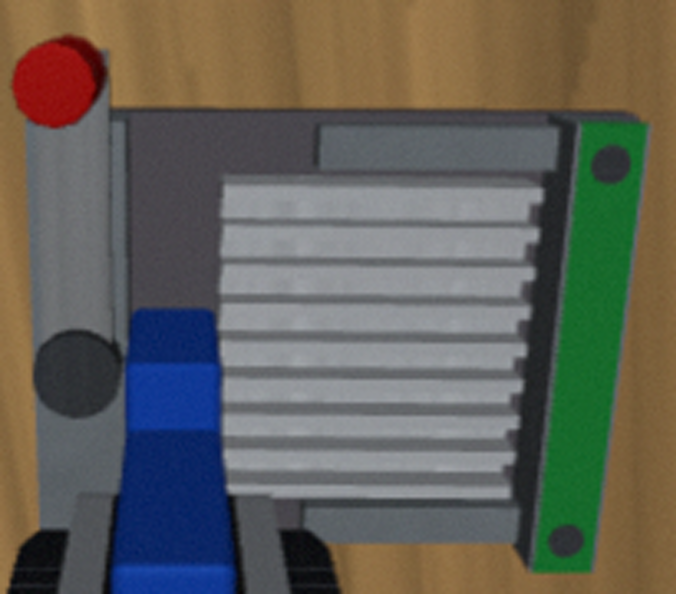

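```bash
python3 - <<'E'
from h import *
from plant import ctrl
st=ctrl.state();f=np.load("wrist6.npz")
c=lambda P:(np.array(P,float)+.5)/3.3-.5+[205,95]
R=Rt(st["ee_rot"]);
def tt(P,z):
    return ((ray(f,c(P),z)-st["ee_pos"])@R*1e3).round(1)
print("stop inner/outer top",tt([(578,120),(530,570),(648,124),(594,570)],.028))
print("rail outer",tt([(27,130),(40,527)],.028)); print("rail inner",tt([(127,122)],.028),"floor foot line",tt([(130,125),(132,300)],.010))
print("block front",tt([(222,185),(222,300),(227,490)],.024),"rear",tt([(545,185),(513,497)],.024))
print("knob",tt([(54,84)],.0665),"pivot",tt([(77,374)],.037))
print("spacer foot top",tt([(126,362),(218,362)],.1251-.0215),"bottom",tt([(135,310),(212,310)],.0735))
C=cloud(f)
E
```

```text
stop inner/outer top [[ 51.5  79.8  97.1]
 [-48.8  80.   97.1]
 [ 50.8  94.   97.1]
 [-48.8  94.5  97.1]]
rail outer [[ 49.2 -29.6  97.1]
 [-38.1 -30.1  97.1]]
rail inner [[50.8 -9.7 97.1]] floor foot line [[ 48.1  -9.9 115.1]
 [  9.2  -9.8 115.1]]
block front [[ 37.6   9.4 101.1]
 [ 13.1   9.8 101.1]
 [-30.9  11.5 101.1]] rear [[ 37.8  75.9 101.1]
 [-32.6  75.8 101.1]]
knob [[ 61.4 -20.   58.6]] pivot [[  1.1 -20.1  88.1]]
spacer foot top [[26.2 -7.1 21.5]
 [26.2  5.9 21.5]] bottom [[25.1 -6.8 51.6]
 [25.2  6.  51.6]]
```

Gap spans tool-y -9.8 to +9.9, spacer -6.9 to +6.0, yaw aligned, latch at 90° (knob and pivot both at y -20). I'll descend.

```bash
python3 -m pendant '[[[0,0,0],[0.0003,0.0005,0],0],[[0,0,0],[0.0003,0.0005,0.02],0],[[0,0,0],[0.0003,0.0005,0.04],0],[[0,0,0],[0.0003,0.0005,0.052],0],[[0,0,0],[0.0003,0.0005,0.058],0],[[0,0,0],[0.0003,0.0005,0.058],0]]' && python3 -m pendant '[[[0,0,0],[0,0,0.002],0],[[0,0,0],[0,0,0.004],0],[[0,0,0],[0,0,0.005],0],[[0,0,0],[0,0,0.005],0],[[0,0,0],[0,0,0.005],0]]'&& python3 - <<'E'
from h import *
from plant import ctrl
st=ctrl.state();print(st["ee_pos"],st["ee_rot"],st["finger_gap"],st["wrist_force"])
E
```

```text
time_s: 10.6
ee_pos: [0.5158, -0.1009, 0.0673]
ee_rot: [-180.0, -0.0, 82.3]
wrist_force: [-0.2, 0.2, -0.0]
finger_gap: 0.0135
time_s: 11.22
ee_pos: [0.5158, -0.101, 0.0624]
ee_rot: [180.0, -0.0, 82.3]
wrist_force: [-0.9, 0.0, -0.5]
finger_gap: 0.0128
[ 0.51578735 -0.10098288  0.06235908] [ 1.79999399e+02 -3.41300389e-03  8.22633362e+01] 0.012833246704413942 [-0.86230338  0.02165193 -0.51103115]
```

```bash
python3 -m pendant '[[[0,0,0],[0,0,0.0005],0],[[0,0,0],[0,0,0.001],0],[[0,0,0],[0,0,0.001],0]]'; python3 -m pendant '[[[0,0,0],[0,0,0.0005],0],[[0,0,0],[0,0,0.0005],0],[[0,0,0],[0,0,0.0005],0]]'; python3 -m pendant '[[[0,0,0],[0,0,0.0005],0],[[0,0,0],[0,0,0.0005],0],[[0,0,0],[0,0,0.0005],0]]'
```

```text
time_s: 11.6
ee_pos: [0.5158, -0.1009, 0.0615]
ee_rot: [180.0, -0.0, 82.3]
wrist_force: [-0.4, 0.6, 4.6]
finger_gap: 0.0134
time_s: 11.98
ee_pos: [0.5158, -0.1009, 0.0614]
ee_rot: [180.0, 0.0, 82.3]
wrist_force: [-3.7, 1.5, 16.6]
finger_gap: 0.013
time_s: 12.35
ee_pos: [0.5159, -0.101, 0.0614]
ee_rot: [180.0, 0.0, 82.3]
wrist_force: [-5.1, 0.6, 29.1]
finger_gap: 0.013
```

On the floor at z 0.0614, as predicted (force rises about 25 N/mm). I'll relax to light downforce and start pushing.

```bash
python3 -m pendant '[[[0,0,0],[0,0,-0.001],0],[[0,0,0],[0,0.0015,-0.001],0],[[0,0,0],[0,0.003,-0.001],0],[[0,0,0],[0,0.0045,-0.001],0],[[0,0,0],[0,0.0055,-0.001],0],[[0,0,0],[0,0.0055,-0.001],0]]'; python3 - <<'E'
from h import *
from plant import ctrl
st=ctrl.state();print(st["ee_pos"],st["ee_rot"],st["finger_gap"],Rt(st["ee_rot"]).T@st["wrist_force"])
E
python3 -m pendant '[[[0,0,0],[0,0.0005,0],0],[[0,0,0],[0,0.001,0],0],[[0,0,0],[0,0.001,0],0]]'
python3 -m pendant '[[[0,0,0],[0,0.0005,0],0],[[0,0,0],[0,0.0005,0],0],[[0,0,0],[0,0.0005,0],0]]'
```

```text
time_s: 13.1
ee_pos: [0.52, -0.1017, 0.0614]
ee_rot: [-179.8, 0.0, 82.3]
wrist_force: [-9.1, 1.0, 16.8]
finger_gap: 0.0133
[ 0.52004065 -0.10168424  0.06143587] [-1.79838471e+02  2.62769959e-02  8.22642189e+01] 0.01330717608290133 [ -0.20589106  -9.18974858 -16.8188988 ]
time_s: 13.48
ee_pos: [0.521, -0.1019, 0.0615]
ee_rot: [-179.8, 0.0, 82.3]
wrist_force: [-10.0, 2.0, 17.7]
finger_gap: 0.0133
time_s: 13.85
ee_pos: [0.5214, -0.1019, 0.0614]
ee_rot: [-179.8, 0.0, 82.3]
wrist_force: [-10.3, 2.0, 18.1]
finger_gap: 0.0133
```

Down force still 17 N, so floor friction hides the push. I'll relax it further.

```bash
python3 -m pendant '[[[0,0,0],[0,0,-0.0005],0],[[0,0,0],[0,0,-0.0005],0],[[0,0,0],[0,0,-0.0005],0]]'
python3 -m pendant '[[[0,0,0],[0,0.0005,0],0],[[0,0,0],[0,0.001,0],0],[[0,0,0],[0,0.001,0],0]]'
python3 -m pendant '[[[0,0,0],[0,0.0005,0],0],[[0,0,0],[0,0.001,0],0],[[0,0,0],[0,0.001,0],0]]'
```

```text
time_s: 14.22
ee_pos: [0.5224, -0.1019, 0.0616]
ee_rot: [-179.9, -0.0, 82.3]
wrist_force: [-3.8, 1.4, -0.2]
finger_gap: 0.0133
time_s: 14.6
ee_pos: [0.5226, -0.1019, 0.0616]
ee_rot: [-179.8, 0.0, 82.3]
wrist_force: [-8.7, 2.5, 4.1]
finger_gap: 0.0131
time_s: 14.98
ee_pos: [0.5228, -0.102, 0.0615]
ee_rot: [-179.7, 0.0, 82.3]
wrist_force: [-13.3, 4.0, 8.0]
finger_gap: 0.0129
```

```bash
python3 - <<'E'
from h import *
from plant import ctrl
f=snap("wrist","wrist8");snap("side","side8");snap("scene","scene8");st=ctrl.state();print(st["ee_pos"],st["ee_rot"],Rt(st["ee_rot"]).T@st["wrist_force"])
a=np.load("side8.npz")["p"][130:190,220:300,::-1];b=np.load("scene8.npz")["p"][190:260,185:265,::-1]
a=cv2.resize(a,(400,300),interpolation=2);b=cv2.resize(b,(400,300),interpolation=2)
cv2.imwrite("pics/c8.png",np.hstack([a,b]))
E
```

```text
[ 0.52278755 -0.1019405   0.06153948] [-1.79741977e+02  1.85120155e-02  8.22681606e+01] [  1.2467575  -14.20233936  -7.95869217]
```

View pics/wrist8.png

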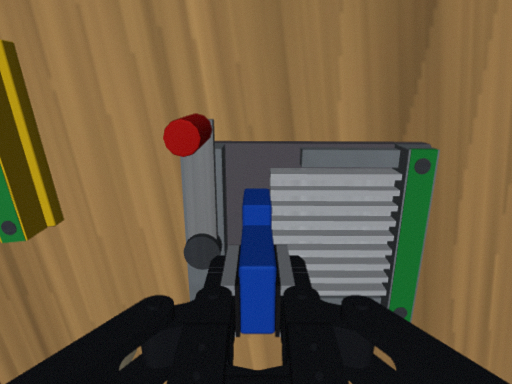

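View pics/c8.png

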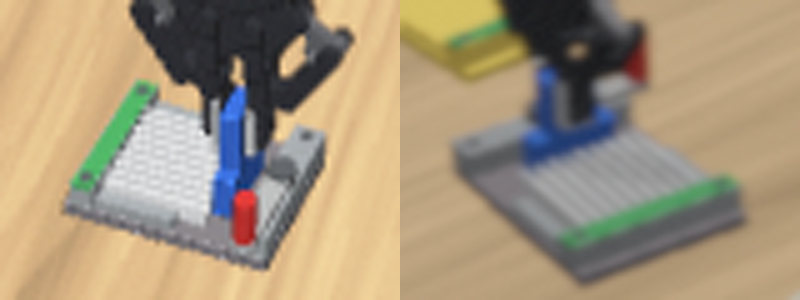

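```bash
python3 - <<'E'
from h import *
f=np.load("wrist8.npz")
cv2.imwrite("pics/c9.png",cv2.resize(f["p"][135:325,250:445,::-1],None,fx=3,fy=3,interpolation=2))
E
```

```text
(no output)
```

View pics/c9.png

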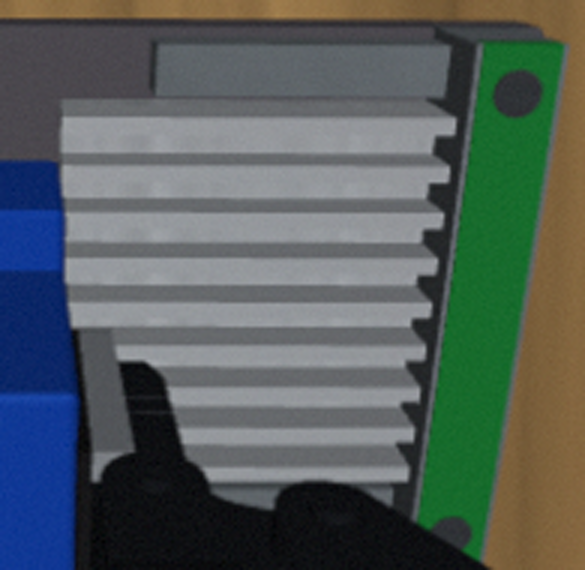

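```bash
python3 - <<'E'
from h import *
from plant import ctrl
st=ctrl.state();f=np.load("wrist8.npz")
c=lambda P:(np.array(P,float)+.5)/3-.5+[250,135]
R=Rt([180,0,82.25])
tt=lambda P,z:((ray(f,c(P),z)-st["ee_pos"])@R*1e3).round(1)
print("stop inner",tt([(478,45),(416,515)],.028),"outer",tt([(565,45),(484,555)],.028))
print("rear",tt([(457,122),(448,175),(432,268),(409,482)],.024))
print("front",tt([(62,118),(67,220),(70,305)],.024))
E
```

```text
stop inner [[ 49.9  72.3  33.5]
 [-37.8  72.7  33.5]] outer [[ 50.   86.3  33.5]
 [-46.7  86.8  33.5]]
rear [[ 36.3  72.2  37.5]
 [ 27.   71.9  37.5]
 [ 10.   71.2  37.5]
 [-33.3  72.3  37.5]]
front [[36.8  6.1 37.5]
 [18.8  7.2 37.5]
 [ 2.9  7.9 37.5]]
```

Block rear edge (72.0 mm) coincides with the stop face (72.5 mm) along its whole width, so it is flush. I'll ease the force toward mid-range and check that it's steady.

```bash
python3 -m pendant '[[[0,0,0],[0,-0.0004,-0.0001],0],[[0,0,0],[0,-0.0004,-0.0001],0],[[0,0,0],[0,-0.0004,-0.0001],0],[[0,0,0],[0,-0.0004,-0.0001],0]]'; for i in 1 2 ; do python3 -m pendant '[[[0,0,0],[0,0,0],0],[[0,0,0],[0,0,0],0],[[0,0,0],[0,0,0],0],[[0,0,0],[0,0,0],0]]'; done
```

```text
time_s: 15.62
ee_pos: [0.5227, -0.1019, 0.0615]
ee_rot: [-179.8, 0.0, 82.3]
wrist_force: [-11.4, 1.8, 4.0]
finger_gap: 0.013
time_s: 16.12
ee_pos: [0.5227, -0.1019, 0.0616]
ee_rot: [-179.8, 0.0, 82.3]
wrist_force: [-12.1, 2.9, 3.6]
finger_gap: 0.0132
time_s: 16.62
ee_pos: [0.5227, -0.1019, 0.0615]
ee_rot: [-179.8, 0.0, 82.3]
wrist_force: [-10.4, 3.2, 3.9]
finger_gap: 0.0131
```

```bash
python3 - <<'E'
from h import *
a=np.load("side0.npz")["p"].astype(int);b=np.load("side8.npz")["p"].astype(int)
m=(abs(a-b).max(2)>50).astype(np.uint8);k,l,s,c=cv2.connectedComponentsWithStats(m)
print([tuple(x) for x in s[1:] if x[4]>25])
from plant import ctrl
print(ctrl.sign_off())
E
```

```text
[(np.int32(245), np.int32(0), np.int32(227), np.int32(179), np.int32(13468)), (np.int32(437), np.int32(0), np.int32(68), np.int32(105), np.int32(3714)), (np.int32(296), np.int32(44), np.int32(9), np.int32(27), np.int32(98)), (np.int32(497), np.int32(82), np.int32(15), np.int32(27), np.int32(173)), (np.int32(436), np.int32(121), np.int32(28), np.int32(52), np.int32(760)), (np.int32(455), np.int32(140), np.int32(46), np.int32(45), np.int32(1337)), (np.int32(240), np.int32(151), np.int32(11), np.int32(17), np.int32(30))]
the job is handed in; nothing more can be done
None
```

The job is done and handed in at about 17 s of the 58 s allowed.

- **Jig and latch:** I picked jig_a, whose gap measured about 19.7 mm. I swung its latch a quarter turn to its stop, and the overhead view then showed the bar along the rail.
- **Spacer:** I gripped the spacer by its tab and lowered it upright into the middle of the gap. It touched the floor at the expected height. I then pushed the block about 4 mm to the stop.
- **Flush and force:** In the last image the block's rear edge was at 71.2–72.3 mm and the stop's face at 72.3–72.7 mm. That is flush to within measuring error, and the force rose as against a hard stop. The gripper still holds the spacer with a steady push of about 11 N and about 4 N down. That figure includes a little floor friction, so the block itself gets slightly less.
- **Other items:** Comparing the side view before and after showed changes only at the arm and at jig_a. Jig_b, the look-alikes and the visible bench items looked unmoved. I did not check the parts hidden behind the arm separately.

While seating the spacer I briefly pressed it on the floor with 29 N, then eased off. No check failed.

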